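# Lay out the pudding moulds and change the lining-paper roll

## Robot

A 6-joint arm with a two-finger parallel gripper is mounted at the origin on a cart in front of the work surface, level with it; the furniture and walls round the work are solid. World frame = base frame: x ahead of the robot, y to its left, z up, the work surface at z = 0. Lengths are in mm, angles in rad, forces in N, time in s.
With the tool pointing down it reaches from about 350 to 775 mm from the base axis. Payload 7.3 kg.
Tool frame: the origin (TCP) lies on the centre line of the jaws, within the pads' length; the fingertips stand finger_overhang ahead of it and the grasp point (between the pads) lies 8 mm behind it (finger_overhang is the distance from the TCP to the fingertips, in mm); z points along the fingers, y is the line along which they close (so a half turn about z gives the same grasp; the last joint's range is limited). The gripper opens to 92 mm and grips with 3 to 60 N. Pads are 19 mm wide; open, the fingers measure 130 mm over their backs; the gripper's body (75 mm by 190 mm) begins 47 mm behind the grasp point.
Start: joints at [1.181, 0.342, 1.524, -0, 1.275, -0.146], TCP at [126.714, 509.497, 237.741] pointing down, gripper open.
Joint ranges: [-2.53, 2.53], [-0.77, 2.02], [0.04, 2.7], [-1, 4.14], [0.28, 2.66], [-3.11, 3.11]. Speed limits (rad/s): [2.57, 2.57, 3.14, 3.14, 3.14, 3.14].

## Interface

Orientations are given as [roll, pitch, yaw] about the fixed x, y, z axes, in that order (R = Rz(yaw) Ry(pitch) Rx(roll)).
In Python, from plant import get_obs, capture, close_job, finger_overhang gives the robot as it stands.
- The arm moves only by the shell command python3 -m inch 'ROWS'. ROWS is JSON, one flat list of numbers, 7 for each row, row after row: the turn, a rotation vector about the tool's x, y, z scaled (see below), then the shift along the tool's x, y, z scaled (see below), then the closure, from -1 (fully open) to 1 (shut). In form: [ax, ay, az, tx, ty, tz, gripper, ax, ay, az, tx, ty, tz, gripper, ...]. A call has 1 to 10 rows; each row shifts and turns the commanded pose from where the row before left it, along the tool's axes as they then stand; what a row does not reach is not made up. The controller multiplies each number of a shift by 0.8 m and each number of a turn by 1.5 rad. A row lasts 1/12 s, in which the tool goes at most 41.7 mm and 7.16 degrees, less where a joint would pass 70% of its speed; a pose out of reach is approached as far as the arm can. A call with a number of a shift or a turn outside -1 to 1 is refused whole. A call with a gripper value outside its range is refused whole. The fingers move at their own pace and stop on an object; the grip force is fixed at half the most. Time passes only in rows, so rows that do not move let the fingers close. It gives the time, the measured TCP pose, the force, the opening and the grip force at its end, in the units of the state.
- get_obs(): the state, without advancing time (a new reading comes with each control period).
- capture(name): name is "side" or "top"; returns a dict with "image" (384x512x3 uint8, red, green, blue), "mtx" (3x3 intrinsics, pixels), "pose" (4x4, takes a point from camera to world coordinates). Camera axes: x right, y up, looking along -z (the intrinsics and any distortion apply to the point x, -y, -z); pixel columns grow to the right and rows downward; lengths in mm; the calibration is good to about 2 mm. A picture is of the moment at which its call begins. There is no depth.
- close_job(): hands the job in; it is judged then, once.
The state is a dict: "time": time; "joint_positions": joint angles; "dq": joint speeds; "tau": joint torques, N m; "tool_pos": TCP position; "tcp_rot": TCP orientation; "contact_force": force on the tool from outside, world axes, zero at the start; "moment": the same for the moment, N m; "grip_width": finger opening in mm; "finger_force": force on a finger pad.
Only numpy, scipy, OpenCV 4.12 (cv2) and the standard library are available. Lean on these libraries where they do the work, as an engineer would, in place of code of your own. Each camera call takes 0.05 s, during which the arm holds its last target. There are 200 camera calls.

## Task

Get the cooker top ready for lining pudding moulds: take the empty cardboard core off the spindle of the roll holder and leave it in the white bowl, then put the new paper roll on the spindle, right down on the holder's disc. Lift the nested moulds out of one another and stand every mould that is there upright and on its own, its foot flat on the round board; the moulds and the roll may be done in either order. Do not knock over or push away the other things.

Things in the scene. Friction and masses are not known exactly. Their poses are not given: they have to be found in the camera images.
- board: round wooden board, 245 mm across and 16 mm thick, fixed flat on the cooker top; origin at the centre of its underside, z up. (A flat tin, 40 mm high, and an onion, 65 mm high, stand fixed along the cooker's edge nearest the robot.)
- mould_1_mid (a point): plain aluminium pudding mould with a heavy base: 56 mm high, its solid tapered foot 36 mm across below and 48 mm at 31 mm up, above that a straight upright band, 22 mm high and 52 mm across, round a cup 27 mm deep, its rim wall 3 mm; 90 g. The point is on its axis, half-way up (28 mm above its foot); z up out of the cup. Starts as the foot of one stack, with mould_2 in it.
- mould_2_mid (a point): aluminium pudding mould like mould_1, its point likewise. A mould nested in another stands 32 mm higher than that one, its band 10 mm clear above the other's rim, and sticks a little by its taper; pull it straight up. Starts nested in mould_1.
- mould_3_mid (a point): aluminium pudding mould like mould_1, its point likewise. A mould nested in another stands 32 mm higher than that one, its band 10 mm clear above the other's rim, and sticks a little by its taper; pull it straight up. Starts nested in mould_2 as the top of that stack; absent in some runs.
- mould_4_mid (a point): aluminium pudding mould like mould_1, its point likewise. Starts as the foot of the other stack, or alone.
- mould_5_mid (a point): aluminium pudding mould like mould_1, its point likewise. A mould nested in another stands 32 mm higher than that one, its band 10 mm clear above the other's rim, and sticks a little by its taper; pull it straight up. Starts nested in mould_4; absent in some runs.
- paper_roll_mid (a point): roll of white lining paper, a rigid cylinder 54 mm across and 60 mm high with a 22 mm bore through it, 150 g; starts standing on the cooker top. The point is on its axis, half-way up; z along the bore
- core_mid (a point): bare cardboard core, a tube 27 mm across, 60 mm high, 22 mm bore, 20 g; starts standing on the spindle of the holder, the spindle's tip showing 15 mm above it. The point is on its axis, half-way up; z along the bore
- spindle_foot (a point): holder for the roll, fixed: a wooden disc 80 mm across and 12 mm high with an upright steel spindle, 14 mm across, rising 75 mm from the disc's middle. The point is where the spindle leaves the top of the disc; z up along the spindle
- scrap_bowl: white bowl, loose, 115 mm across the rim, 51 mm high, flat inside at about 10 mm up; origin at the centre of its underside, z up
- tea_box: tea box, 70 x 115 mm, 73 mm high; a bystander near the back, fixed; origin at the centre of its underside, z up
- sauce_bottle: tall sauce bottle, 58 mm across, 206 mm high; a bystander near the back, fixed; origin at the centre of its underside, z up
- spice_jar: spice jar, 44 mm across, 109 mm high; a bystander near the back, fixed; origin at the centre of its underside, z up
- shaker: glass pepper shaker with a dark cap, 37 mm across, 69 mm high; a bystander, loose; origin at the centre of its underside, z up
- jam_jar: jam jar, 61 mm across, 75 mm high; a bystander, loose; origin at the centre of its underside, z up
Not all that is in view belongs to the job. What is shaped like the part that bears core_mid but red is not meant.

How it is judged (in metres and radians):
On the way, in this order (a step that is already met when the one before it is completed fails the run):
1. the empty core is off the spindle and lies or stands in the white bowl, let go (horizontal distance between core_mid and scrap_bowl below 0.05 m and height (world z) of core_mid below 0.075 m and contact force between core and the fingers below 0.05 N), for 0.2 s.
2. the new paper roll is on the spindle, down on the disc of the holder, let go (horizontal distance between paper_roll_mid and spindle_foot below 0.008 m and height (world z) of paper_roll_mid below 0.048 m and angle between paper_roll_mid's own z axis and vertical below 0.12 rad and contact force between paper_roll and the fingers below 0.05 N), for 0.2 s.
At the end, for the whole second after the job is handed in: The core is in the bowl (within 50 mm of its middle, the bowl upright); the roll is on the spindle, upright and within 6 mm of lying on the disc; every mould present is upright, un-nested and at rest on the board, its axis within 105 mm of the board's centre and its foot within 6 mm of flat on it (all of step 1 and all of step 2 and angle between scrap_bowl's own z axis and vertical below 0.3 rad and horizontal distance between each of mould_1_mid, mould_2_mid, mould_3_mid, mould_4_mid, mould_5_mid and board below 0.105 m and angle between each of mould_1_mid, mould_2_mid, mould_3_mid, mould_4_mid, mould_5_mid's own z axis and vertical below 0.12 rad and height (world z) of mould_1_mid between 0.038 and 0.052 m and linear speed of each of mould_1, mould_2, mould_3, mould_4, mould_5 below 0.02 m/s and height (world z) of mould_2_mid between 0.038 and 0.052 m and height (world z) of mould_3_mid between 0.038 and 0.052 m and height (world z) of mould_4_mid between 0.038 and 0.052 m and height (world z) of mould_5_mid between 0.038 and 0.052 m); the robot touches nothing.
It fails at once if a bystander is knocked over or pushed more than 60 mm away (angle between any of shaker, jam_jar's own z axis and vertical above 0.6 rad or distance of any of shaker, jam_jar from where it was at the start of the episode above 0.06 m).
Of mould_3, mould_5 only 1 to 2 are there at a start; the rules pass over those that are not, and their reading is None.
At some moment in a run one of paper_roll, scrap_bowl may be knocked a few centimetres aside while the robot is not near it.
Once in a run the grip may slacken for a moment while it holds something.
It also fails if it takes over 200 s, if anything falls off the work surface, if the arm or the gripper's body presses on something with over 40 N, if the wrist force passes 120 N, or if a joint passes its speed limit or range.

## Working session

There is one attempt and no reset: what is moved stays moved. The work goes in short steps, Python scripts to look and compute and a shell command to move; the robot and the scene stay as the last step left them, time stands still between calls to the robot, and variables do not carry over. Pictures are saved under pics/ and viewed, at most 14 in all, crops included, and the job is handed in when it is done.

```bash
ls; mkdir -p pics
python3 - <<'E'
from plant import *
import cv2
print(get_obs(),finger_overhang)
for n in("side","top"):
    c=capture(n);cv2.imwrite(f"pics/{n}0.png",c["image"][:,:,::-1]);print(n,c["mtx"].tolist(),c["pose"].round(3).tolist(),[k for k in c])
E
```

```text
pics
{'time': 0.0, 'joint_positions': array([ 1.18096928e+00,  3.42745200e-01,  1.52500239e+00,  1.15723815e-05,
        1.27540166e+00, -1.46004964e-01]), 'dq': array([ 1.20916239e-03,  7.99240639e-04,  6.08751895e-04,  6.86175685e-05,
       -1.51167414e-03, -8.18986977e-04]), 'tau': array([ 2.26739146e-03, -4.31240058e+01, -2.44221085e+01,  7.18840118e-02,
        5.58195356e-02, -1.22707065e-04]), 'tool_pos': array([126.57207918, 509.11815974, 237.0383921 ]), 'tcp_rot': array([-3.14005423e+00, -2.37412127e-04,  2.89776701e+00]), 'contact_force': array([-1.08237523,  1.17017826, -0.51876696]), 'moment': array([ 0.00665564, -0.01056873, -0.03201016]), 'finger_force': 0.0, 'grip_width': 91.67970497696967} 11.0
side [[356.77826145447625, 0.0, 251.6082915528163], [0.0, 356.77826145447625, 192.54132578430267], [0.0, 0.0, 1.0]] [[-0.977, 0.1, -0.19, 353.399], [-0.214, -0.482, 0.85, 819.833], [-0.006, 0.87, 0.492, 525.909], [0.0, 0.0, 0.0, 1.0]] ['image', 'mtx', 'pose']
top [[356.2501802733823, 0.0, 261.57771496069785], [0.0, 356.2501802733823, 190.89240814902], [0.0, 0.0, 1.0]] [[-0.022, 0.992, -0.121, 421.888], [-1.0, -0.021, 0.009, 68.385], [0.007, 0.121, 0.993, 1077.515], [0.0, 0.0, 0.0, 1.0]] ['image', 'mtx', 'pose']
```

View pics/side0.png

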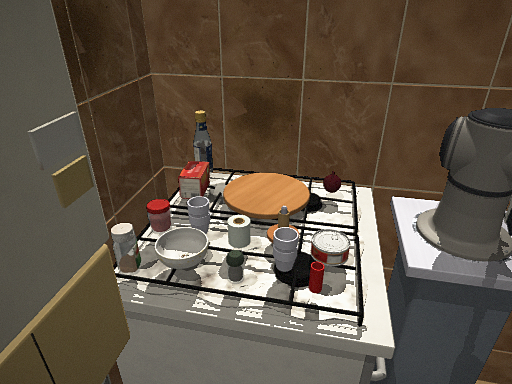

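View pics/top0.png

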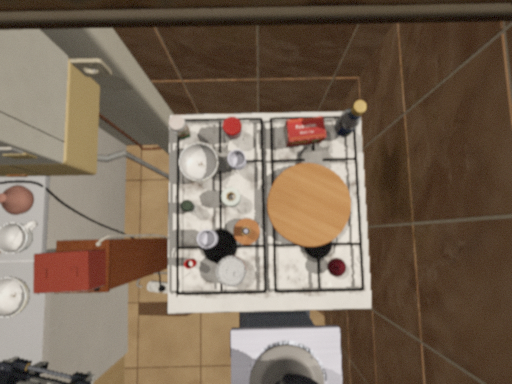

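The side view shows the board at (266,194). The roll holder with the tan core is at (284,220), and a red decoy tube is at (316,277). The paper roll is at (239,230) and the bowl at (182,247). There are two mould stacks, at (199,213) and (286,250). I'll enlarge both views before measuring.

```bash
cat > h.py <<'E'
import numpy as np, cv2
from plant import *
def ray(c,u,v):
    K=c["mtx"];d=np.array([(u-K[0,2])/K[0,0],-(v-K[1,2])/K[1,1],-1.]);P=np.array(c["pose"]);return P[:3,3],P[:3,:3]@d
def onz(c,u,v,z):
    o,d=ray(c,u,v);return (o+d*(z-o[2])/d[2])
def proj(c,p):
    P=np.array(c["pose"]);q=P[:3,:3].T@(np.array(p,float)-P[:3,3]);K=c["mtx"];return np.array([K[0,2]+K[0,0]*q[0]/-q[2],K[1,2]-K[1,1]*q[1]/-q[2]])
def tri(a,b):
    A=[];B=[]
    for o,d in(a,b):
        d=d/np.linalg.norm(d);M=np.eye(3)-np.outer(d,d);A.append(M);B.append(M@o)
    return np.linalg.solve(sum(A),sum(B))
def crop(img,x0,y0,x1,y1,s,name):
    cv2.imwrite(name,cv2.resize(img[y0:y1,x0:x1,::-1],None,fx=s,fy=s,interpolation=cv2.INTER_CUBIC))
E
python3 - <<'E'
from h import *
s=capture("side");t=capture("top")
np.save("/tmp/s.npy",s,allow_pickle=True);np.save("/tmp/t.npy",t,allow_pickle=True)
crop(t["image"],165,110,315,300,3,"pics/t1.png")
crop(s["image"],110,170,360,310,3,"pics/s1.png")
E
```

```text
(no output)
```

View pics/t1.png

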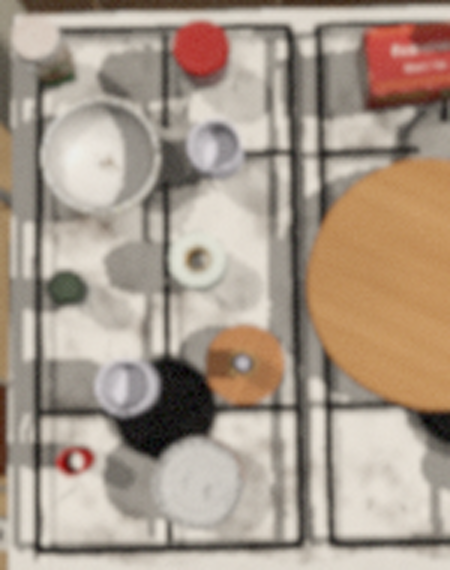

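View pics/s1.png

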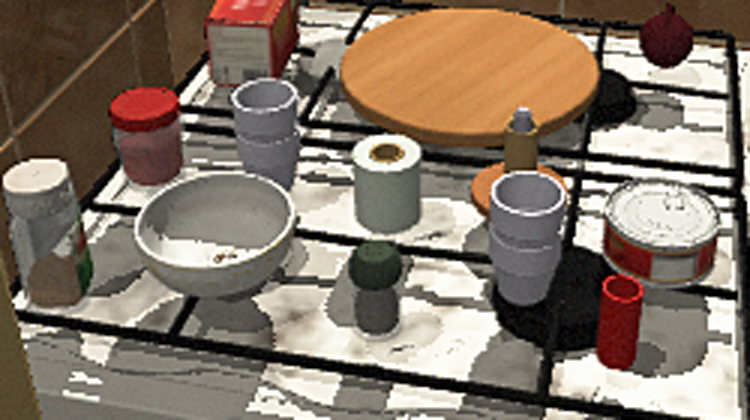

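The white bowl, paper roll and shaker are clear in both crops. For the core there are two candidates:
- **Tan tube:** on the spindle, side (284,218), top (246,231). It stands on the holder with the tip showing above it, so this is the one meant.
- **Red tube:** side (317,277), top (189,263). It is red and standing free, so it is the decoy.

The crop confirms this. Next I'll triangulate.

Run:
```python
from h import *
s=np.load("/tmp/s.npy",allow_pickle=True).item();t=np.load("/tmp/t.npy",allow_pickle=True).item()
f=lambda c,o:(c[0]/3-.33+o[0],c[1]/3-.33+o[1])
for n,a,b in[("near",(127,387),(527,193)),("far",(215,148),(265,97)),("roll",(197,259),(387,152)),("tip",(243,362),(523,112)),("bowl",(101,156),(217,217)),("shaker",(67,285),(376,258)),("jam",(200,48),(146,105)),("red",(72,460),(622,283)),("tin",(200,480),(662,215)),("spice",(38,38),(38,175))]:
    print(n,tri(ray(t,*f(a,(165,110))),ray(s,*f(b,(110,170)))).round(1))
for c,z in((t,16),(s,16)):
    hsv=cv2.cvtColor(c["image"],cv2.COLOR_RGB2HSV);m=cv2.inRange(hsv,(8,90,90),(22,255,255));m[:, :150]=0;m[:100]=0;m[:,:][:170]=0 if c is s else m[:170]
    k=max(cv2.findContours(m,0,2)[0],key=cv2.contourArea);P=np.array([onz(c,*p[0],z)[:2] for p in k],np.float32)
    print("board",cv2.minEnclosingCircle(P),P.min(0),P.max(0))
```

```text
near [415.  212.9  83.1]
far [637.4 129.3  84.3]
roll [533.6 149.   59. ]
tip [434.1 105.6  82. ]
bowl [637.8 242.5  49.3]
shaker [510.6 273.3  58. ]
jam [737.3 142.8  72.7]
red [346.4 267.5  60.5]
tin [321.9 150.4  32.4]
spice [740.4 292.3 105.8]
board ((133.9228973388672, 274.8131408691406), 169.1468505859375) [  7.993101 131.0751  ] [259.8527  387.73926]
board ((530.67919921875, -27.104812622070312), 190.1458282470703) [ 385.46347 -212.76387] [636.12885 147.83171]
```

Run:
```python
from h import *
s=np.load("/tmp/s.npy",allow_pickle=True).item();t=np.load("/tmp/t.npy",allow_pickle=True).item()
f=lambda c,o:(c[0]/3-.33+o[0],c[1]/3-.33+o[1])
for n,a,b,z in[("near",(127,387),(527,193),88),("far",(215,148),(265,97),88),("roll",(197,259),(387,152),60),("tip",(243,362),(523,112),87),("bowl",(101,156),(217,217),51)]:
    print(n,onz(t,*f(a,(165,110)),z).round(1),onz(s,*f(b,(110,170)),z).round(1))
for c,n,r in((t,"t",(255,150,360,255)),(s,"s",(215,168,318,222))):
    hsv=cv2.cvtColor(c["image"],cv2.COLOR_RGB2HSV);m=cv2.inRange(hsv,(8,90,90),(22,255,255));q=np.zeros_like(m);q[r[1]:r[3],r[0]:r[2]]=255;m&=q
    k=max(cv2.findContours(m,0,2)[0],key=cv2.contourArea);P=np.array([onz(c,*p[0],16)[:2] for p in k],np.float32)
    print("board",cv2.minEnclosingCircle(P),P.min(0),P.max(0))
for p in[(288,143),(325,140),(325,118)]:print("tea",onz(t,*p,73).round())
```

```text
near [412.8 212.   88. ] [416.6 219.8  88. ]
far [634.3 128.4  88. ] [637.5 134.8  88. ]
roll [532.5 148.8  60. ] [534.2 150.4  60. ]
tip [433.3 105.4  87. ] [433.9 113.7  87. ]
bowl [636.6 242.   51. ] [637.8 244.5  51. ]
board ((509.1993103027344, -82.49434661865234), 128.4823760986328) [ 381.02585 -205.87175] [633.7319   43.58561]
board ((548.860107421875, -69.75140380859375), 178.2027587890625) [ 385.46347 -228.26547] [664.9711   69.60269]
tea [682. -20.  73.]
tea [ 688. -128.   73.]
tea [ 754. -131.   73.]
```

```bash
python3 -m inch '[0,0,-0.0541,0,0,0,-0.4, 0,0,-0.0541,0,0,0,-0.4, 0,0,-0.0541,0,0,0,-0.4, 0,0,0,-0.03,-0.039,0,-0.4, 0,0,0,-0.03,-0.039,0,-0.4, 0,0,0,-0.03,-0.039,0,-0.4, 0,0,0,-0.03,-0.039,0,-0.4, 0,0,0,-0.03,-0.039,0,-0.4, 0,0,0,-0.03,-0.039,0,-0.4, 0,0,0,-0.03,-0.039,0,-0.4]'; python3 -m inch '[0,0,0,-0.029,-0.0385,0.01,-0.4, 0,0,0,-0.029,-0.0385,0.01,-0.4, 0,0,0,-0.029,-0.0385,0.01,-0.4, 0,0,0,-0.029,-0.0385,0.01,-0.4, 0,0,0,-0.029,-0.0385,0.01,-0.4, 0,0,0,-0.029,-0.0385,0.01,-0.4, 0,0,0,0,0,0,-0.4, 0,0,0,0,0,0,-0.4]'
```

```text
time: 1.03
tool_pos: [295.2, 289.4, 237.8]
tcp_rot: [3.141, 0.0, -3.142]
contact_force: [0.6, -0.1, -0.1]
grip_width: 64.2
finger_force: 0.0
time: 1.7
tool_pos: [434.3, 104.6, 189.0]
tcp_rot: [3.142, -0.002, 3.137]
contact_force: [-0.2, 0.9, -0.1]
grip_width: 64.1
finger_force: 0.0
```

```bash
python3 -m inch '[0,0,0,0,0.001,0.04,-0.4, 0,0,0,0,0,0.04,-0.4, 0,0,0,0,0,0.04,-0.4, 0,0,0,0,0,0.04,-0.4, 0,0,0,0,0,0,0.9, 0,0,0,0,0,0,0.9, 0,0,0,0,0,0,0.9, 0,0,0,0,0,0,0.9, 0,0,0,0,0,0,0.9, 0,0,0,0,0,0,0.9]'
python3 - <<'E'
from h import *
t=capture("top");s=capture("side");a=cv2.resize(t["image"][130:290,170:310],None,fx=3,fy=3);b=cv2.resize(s["image"][160:320,130:340],None,fx=2,fy=2);crop(s["image"],130,150,340,310,3.5,"pics/s2.png")
E
```

```text
time: 2.53
tool_pos: [434.6, 107.2, 63.1]
tcp_rot: [3.141, 0.003, 3.141]
contact_force: [-0.7, 0.0, 0.8]
grip_width: 28.7
finger_force: 0.0
```

View pics/s2.png

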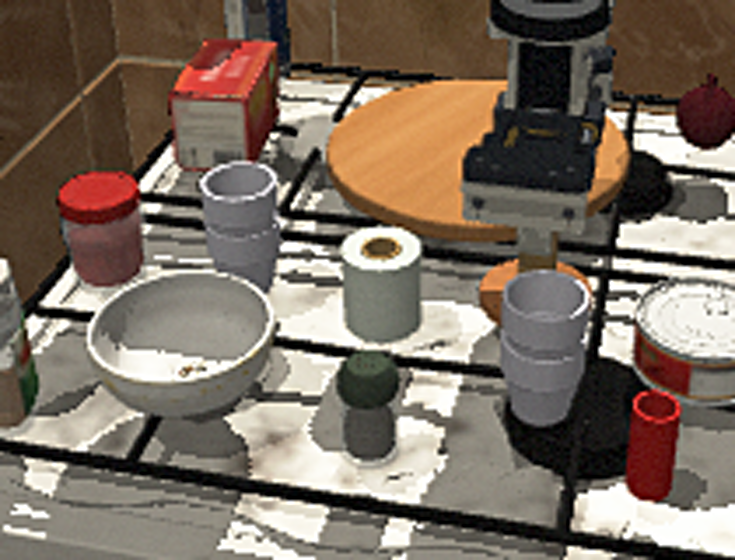

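The fingers straddle the tan core at (284,228) full-frame, and everything else is undisturbed. I'll finish the grip and lift.

```bash
python3 -m inch '[0,0,0,0,0,0,0.9, 0,0,0,0,0,0,0.9, 0,0,0,0,0,0,0.9, 0,0,0,0,0,-0.02,0.9, 0,0,0,0,0,-0.025,0.9, 0,0,0,0,0,-0.03,0.9, 0,0,0,0,0,-0.03,0.9, 0,0,0,0,0,-0.03,0.9, 0,0,0,0,0,0,0.9]'
```

```text
time: 3.38
tool_pos: [436.1, 107.1, 174.0]
tcp_rot: [3.141, 0.008, 3.141]
contact_force: [1.0, 0.0, 0.2]
grip_width: 26.3
finger_force: 30.0
```

```bash
python3 -m inch '[0,0,0,-0.0359,0.0243,0,0.9, 0,0,0,-0.0359,0.0243,0,0.9, 0,0,0,-0.0359,0.0243,0,0.9, 0,0,0,-0.0359,0.0243,0,0.9, 0,0,0,-0.0359,0.0243,0,0.9, 0,0,0,-0.0359,0.0243,0,0.9, 0,0,0,-0.0359,0.0243,0,0.9, 0,0,0,0,0,0,0.9, 0,0,0,0,0,0,0.9]';python3 - <<'E'
from h import *
t=capture("top");s=capture("side");crop(s["image"],110,100,310,280,3,"pics/s3.png")
E
```

```text
time: 4.13
tool_pos: [635.0, 243.6, 167.2]
tcp_rot: [-3.141, -0.003, -3.141]
contact_force: [-0.5, 0.2, -0.1]
grip_width: 26.3
finger_force: 30.0
```

View pics/s3.png

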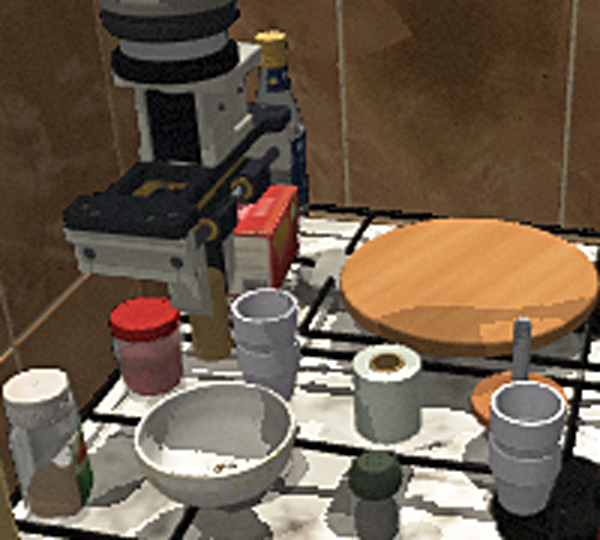

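The core is held upright at (180,215), above the bowl at (182,247), and the spindle is clear. I'll lower it and let go.

```bash
python3 -m inch '[0,0,0,0,0,0.04,0.9, 0,0,0,0,0,0.04,0.9, 0,0,0,0,0,0.035,0.9, 0,0,0,0,0,0.013,0.9, 0,0,0,0,0,0,0.9, 0,0,0,0,0,0,0.05, 0,0,0,0,0,0,0.05, 0,0,0,0,0,0,0.05, 0,0,0,0,0,0,0.05, 0,0,0,0,0,0,0.05]'; python3 -m inch '[0,0,0,0,0,-0.04,0.05,0,0,0,0,0,-0.04,0.05,0,0,0,0,0,-0.04,0.05,0,0,0,0.033,-0.03,-0.01,0.05,0,0,0,0.033,-0.03,0,0.05,0,0,0,0.032,-0.03,0,-0.4,0,0,0,0.032,-0.03,0,-0.4,0,0,0,0,0,0,-0.4]'
python3 - <<'E'
from h import *
t=capture("top");s=capture("side")
np.save("/tmp/s.npy",s,allow_pickle=True);np.save("/tmp/t.npy",t,allow_pickle=True)
A=cv2.resize(t["image"][130:250,170:270],None,fx=4,fy=4,interpolation=2);B=cv2.resize(s["image"][180:300,140:240],None,fx=4,fy=4,interpolation=2)
cv2.imwrite("pics/c4.png",np.hstack([A,B])[:,:,::-1])
E
```

```text
time: 5.07
tool_pos: [635.4, 243.2, 68.7]
tcp_rot: [3.141, 0.002, 3.141]
contact_force: [-0.4, 0.2, -0.1]
grip_width: 43.4
finger_force: 0.0
time: 5.73
tool_pos: [525.5, 143.9, 171.1]
tcp_rot: [-3.14, -0.006, 3.14]
contact_force: [0.6, 0.2, 0.1]
grip_width: 59.0
finger_force: 0.0
```

View pics/c4.png

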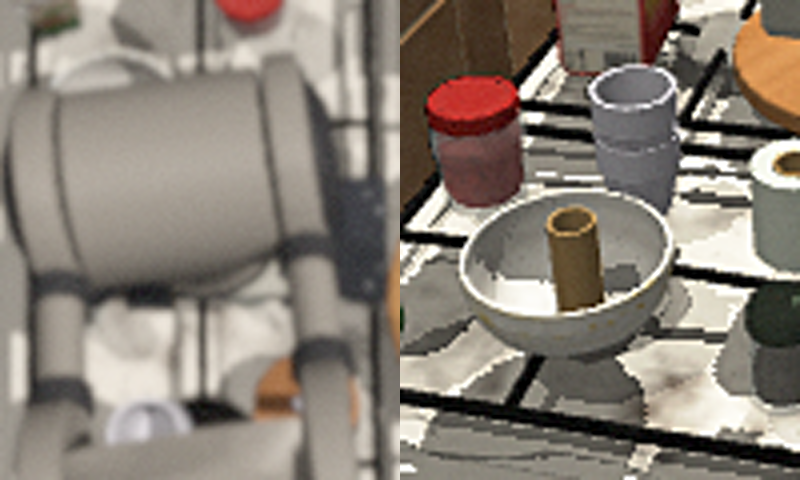

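The core stands in the bowl at side (184,244), and the roll hasn't moved. The roll is next.

```bash
python3 -m inch '[0,0,0,-0.005,0.0035,0,-0.75, 0,0,0,-0.0045,0.0035,0.03,-0.75, 0,0,0,0,0,0.04,-0.75, 0,0,0,0,0,0,-0.75, 0,0,0,0,0,0,-0.75]'; python3 -m inch '[0,0,0,0,0,0.04,-0.75, 0,0,0,0,0,0.035,-0.75, 0,0,0,0,0,0.012,-0.75, 0,0,0,0,0,0,0.4, 0,0,0,0,0,0,0.4, 0,0,0,0,0,0,0.4, 0,0,0,0,0,0,0.4, 0,0,0,0,0,0,0.4]'
```

```text
time: 6.25
tool_pos: [538.4, 153.4, 114.2]
tcp_rot: [-3.141, -0.003, -3.141]
contact_force: [0.2, 0.3, 0.6]
grip_width: 80.4
finger_force: 0.0
time: 6.92
tool_pos: [539.8, 152.6, 47.6]
tcp_rot: [3.141, 0.004, 3.141]
contact_force: [-0.4, -1.4, 5.9]
grip_width: 53.9
finger_force: 30.0
```

```bash
python3 -m inch '[0,0,0,0,0,0,0.4, 0,0,0,0,0,-0.02,0.4, 0,0,0,0,0,-0.03,0.4, 0,0,0,0,0,-0.03,0.4, 0,0,0,0,0,-0.03,0.4, 0,0,0,0,0,-0.03,0.4, 0,0,0,0,0,0,0.4, 0,0,0,0,0,0,0.4]'
python3 - <<'E'
from h import *
print(get_obs()["tool_pos"])
t=capture("top");s=capture("side")
np.save("/tmp/s.npy",s,allow_pickle=True);np.save("/tmp/t.npy",t,allow_pickle=True)
crop(s["image"],170,80,330,250,3.5,"pics/s5.png")
E
```

```text
time: 7.58
tool_pos: [539.0, 152.8, 159.2]
tcp_rot: [3.141, 0.003, 3.141]
contact_force: [-0.5, 0.3, -1.5]
grip_width: 53.9
finger_force: 30.0
[539.02662384 152.81533881 159.18971465]
```

View pics/s5.png

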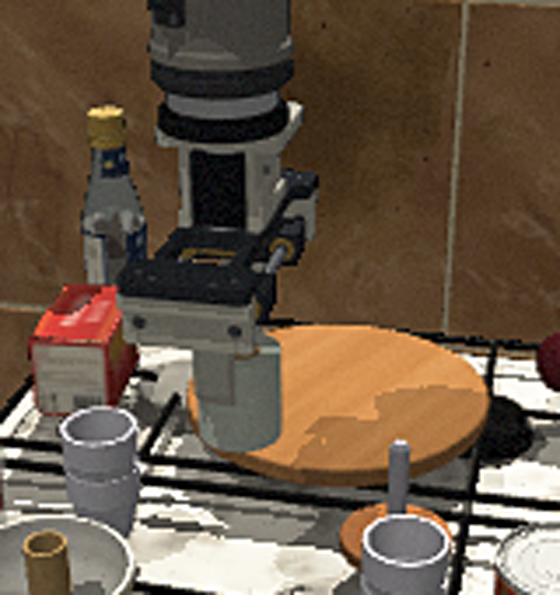

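The roll is held upright, with its lower end at (237,207) full-frame. The bare spindle's tip is at about (284,207). Next I'll work out the roll's x offset from the TCP.

Run:
```python
from h import *
s=np.load("/tmp/s.npy",allow_pickle=True).item()
T=get_obs()["tool_pos"];y=T[1]
for dx in(-4,-6,-8,-10,-12):
    L=[]
    for z in(112,130):
        a=np.linspace(0,6.28,90);q=np.array([proj(s,(T[0]+dx+27*np.cos(i),y+27*np.sin(i),z)) for i in a]);L+=[q[:,0].min(),q[:,0].max(),q[:,1].max()]
    print(dx,np.round(L,1))
g=s["image"].astype(int)
for v in(196,200,203):print(v,[tuple(p) for p in g[v,222:232]],"|",[tuple(p) for p in g[v,246:254]])
for x in(431,433,435):
    for yy in (104,107,110):print((x,yy),proj(s,(x,yy,87)).round(1),proj(s,(x,yy,50)).round(1))
h=cv2.cvtColor(s["image"],cv2.COLOR_RGB2GRAY)
for v in(210,214,218):print(v,h[v,276:294].tolist())
print(h[200:216,284].tolist())
```

```text
-4 [226.1 250.1 208.1 225.8 250.  201. ]
-6 [227.  251.  208.1 226.7 250.9 201.1]
-8 [227.8 251.8 208.2 227.5 251.8 201.2]
-10 [228.7 252.7 208.3 228.4 252.6 201.3]
-12 [229.6 253.6 208.4 229.3 253.5 201.4]
196 [(np.int64(118), np.int64(118), np.int64(110)), (np.int64(105), np.int64(86), np.int64(62)), (np.int64(184), np.int64(126), np.int64(70)), (np.int64(223), np.int64(147), np.int64(83)), (np.int64(170), np.int64(132), np.int64(94)), (np.int64(92), np.int64(95), np.int64(88)), (np.int64(86), np.int64(91), np.int64(83)), (np.int64(97), np.int64(99), np.int64(88)), (np.int64(99), np.int64(104), np.int64(93)), (np.int64(95), np.int64(98), np.int64(90))] | [(np.int64(92), np.int64(94), np.int64(85)), (np.int64(92), np.int64(93), np.int64(85)), (np.int64(90), np.int64(93), np.int64(85)), (np.int64(79), np.int64(86), np.int64(85)), (np.int64(138), np.int64(111), np.int64(80)), (np.int64(217), np.int64(145), np.int64(82)), (np.int64(215), np.int64(144), np.int64(79)), (np.int64(218), np.int64(150), np.int64(88))]
200 [(np.int64(55), np.int64(59), np.int64(53)), (np.int64(83), np.int64(8
[... 1528 characters left out ...]
02), np.int64(139), np.int64(77))]
(431, 104) [285.8 205. ] [285.2 218.1]
(431, 107) [285.6 205.7] [285.  218.8]
(431, 110) [285.5 206.3] [284.8 219.5]
(433, 104) [285.  204.9] [284.4 218.1]
(433, 107) [284.8 205.6] [284.2 218.7]
(433, 110) [284.6 206.2] [284.  219.4]
(435, 104) [284.1 204.8] [283.5 218. ]
(435, 107) [283.9 205.5] [283.4 218.6]
(435, 110) [283.8 206.1] [283.2 219.3]
210 [130, 127, 136, 131, 140, 84, 85, 89, 91, 82, 67, 135, 138, 135, 128, 116, 87, 69]
214 [65, 62, 54, 52, 54, 84, 94, 93, 92, 85, 72, 58, 52, 53, 53, 55, 50, 66]
218 [50, 29, 35, 34, 23, 91, 93, 92, 89, 86, 61, 26, 19, 49, 76, 75, 69, 92]
[140, 141, 137, 131, 123, 145, 243, 127, 122, 98, 91, 88, 95, 88, 92, 89]
```

```bash
python3 -m inch '[0,0,0,0.042,-0.019,0,0.4, 0,0,0,0.042,-0.019,0,0.4, 0,0,0,0.041,-0.019,0,0.4, 0,0,0,0,0,0,0.4, 0,0,0,0,0,0,0.4, 0,0,0,0,0,0,0.4]'
python3 - <<'E'
from h import *
t=capture("top");s=capture("side");print(get_obs()["tool_pos"])
A=cv2.resize(t["image"][190:270,200:300],None,fx=4,fy=4,interpolation=2);B=cv2.resize(s["image"][150:250,240:340],None,fx=4,fy=4,interpolation=2)
cv2.imwrite("pics/c6.png",np.hstack([cv2.copyMakeBorder(A,0,80,0,0,0),B])[:,:,::-1])
E
```

```text
time: 8.18
tool_pos: [438.9, 107.1, 157.4]
tcp_rot: [3.141, 0.0, 3.141]
contact_force: [1.1, 0.6, -1.0]
grip_width: 53.9
finger_force: 30.0
[439.53612843 107.34469215 157.49190784]
```

View pics/c6.png

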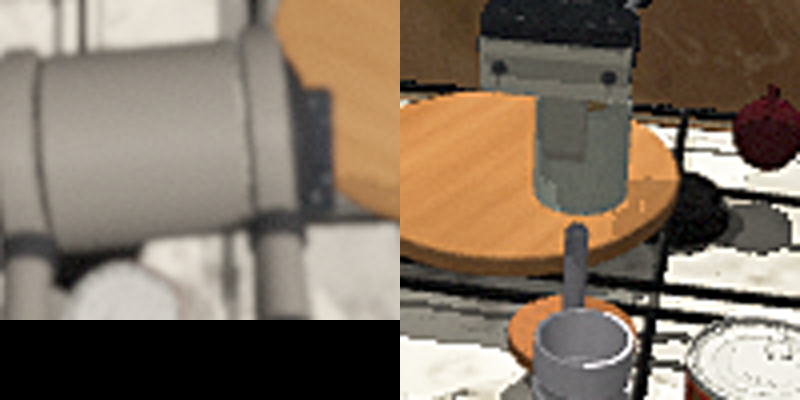

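The roll sits directly above the spindle: roll mid u≈285, spindle u≈284. It needs about +1.5 mm in x, then I'll lower gently.

```bash
python3 -m inch '[0,0,0,-0.002,0,0.02,0.4, 0,0,0,0,0,0.012,0.4, 0,0,0,0,0,0.006,0.4, 0,0,0,0,0,0.006,0.4, 0,0,0,0,0,0.006,0.4, 0,0,0,0,0,0,0.4]'
```

```text
time: 8.78
tool_pos: [439.9, 107.2, 117.0]
tcp_rot: [3.142, -0.001, 3.141]
contact_force: [0.4, 0.5, -1.5]
grip_width: 54.0
finger_force: 30.0
```

```bash
python3 -m inch '[0,0,0,0,0,0.02,0.4, 0,0,0,0,0,0.02,0.4, 0,0,0,0,0,0.02,0.4, 0,0,0,0,0,0.008,0.4, 0,0,0,0,0,0.002,0.4, 0,0,0,0,0,0,0.4]'; python3 -m inch '[0,0,0,0,0,0,-0.55, 0,0,0,0,0,0,-0.55, 0,0,0,0,0,0,-0.55, 0,0,0,0,0,0,-0.55,0,0,0,0,0,0,-0.55,0,0,0,0,0,-0.03,-0.55, 0,0,0,0,0,-0.04,-0.55, 0,0,0,0,0,-0.04,-0.55, 0,0,0,0,0,-0.02,-0.55, 0,0,0,0,0,0,-0.55]'
```

```text
time: 9.28
tool_pos: [440.2, 107.1, 61.9]
tcp_rot: [3.142, -0.0, 3.141]
contact_force: [0.6, -0.5, -1.4]
grip_width: 54.2
finger_force: 30.0
time: 10.12
tool_pos: [442.1, 107.3, 169.5]
tcp_rot: [3.141, 0.008, 3.141]
contact_force: [0.4, 0.7, 0.4]
grip_width: 71.1
finger_force: 0.0
```

```bash
python3 -m inch '[0,0,0,0.009,0.034,0,-0.7, 0,0,0,0.009,0.034,0,-0.7, 0,0,0,0.008,0.033,0,-0.7, 0,0,0,0.008,0.033,0,-0.7, 0,0,0,0,0,0.02,-0.7, 0,0,0,0,0,0,-0.7, 0,0,0,0,0,0,-0.7]'
python3 - <<'E'
from h import *
t=capture("top");s=capture("side");print(get_obs()["tool_pos"])
B=s["image"];crop(B,180,130,340,270,4,"pics/s7.png")
E
```

```text
time: 10.7
tool_pos: [411.9, 214.0, 148.7]
tcp_rot: [-3.14, -0.003, -3.141]
contact_force: [0.7, -0.5, 0.9]
grip_width: 78.1
finger_force: 0.0
[412.98007203 213.74383605 149.71009664]
```

View pics/s7.png

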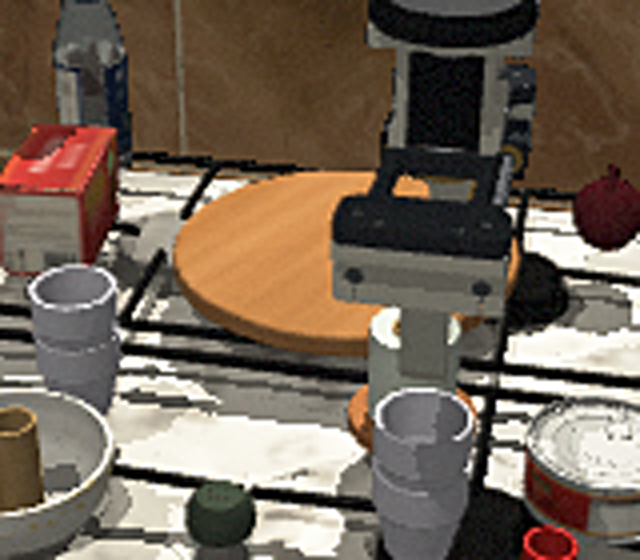

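The roll is down on the disc at (284,221) full-frame. The near stack at (286,245) lies right under the fingers. I'll grip the upper mould.

```bash
python3 -m inch '[0,0,0,0,0,0.04,-0.7, 0,0,0,0,0,0.04,-0.7, 0,0,0,0,0,0.018,-0.7, 0,0,0,0,0,0,-0.7, 0,0,0,0,0,0,0.5, 0,0,0,0,0,0,0.5, 0,0,0,0,0,0,0.5,0,0,0,0,0,0,0.5, 0,0,0,0,0,0,0.5]'; python3 -m inch '[0,0,0,0,0,-0.01,0.5, 0,0,0,0,0,-0.01,0.5, 0,0,0,0,0,-0.02,0.5, 0,0,0,0,0,-0.03,0.5, 0,0,0,0,0,-0.03,0.5, 0,0,0,0,0,-0.03,0.5, 0,0,0,0,0,-0.03,0.5, 0,0,0,0,0,0,0.5]'
python3 - <<'E'
from h import *
t=capture("top");s=capture("side");print(get_obs()["contact_force"])
B=s["image"];crop(B,180,120,340,270,3,"pics/s8.png")
E
```

```text
time: 11.55
tool_pos: [413.6, 214.6, 72.4]
tcp_rot: [3.141, 0.002, 3.141]
contact_force: [-0.2, 1.0, 1.2]
grip_width: 53.6
finger_force: 29.9
time: 12.22
tool_pos: [414.9, 215.0, 204.6]
tcp_rot: [3.139, 0.009, 3.141]
contact_force: [1.0, 0.1, -0.6]
grip_width: 53.9
finger_force: 29.9
[-1.30759839  0.07096463 -0.59186504]
```

View pics/s8.png

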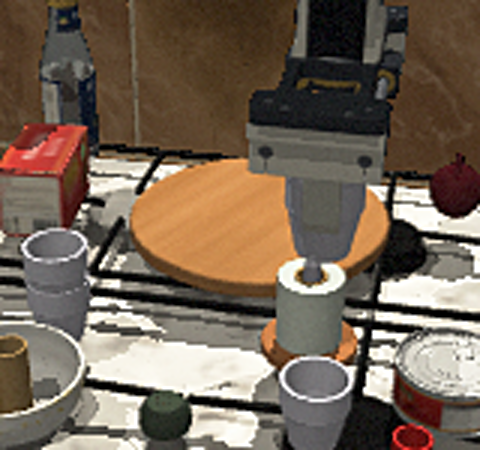

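The upper mould came free at (288,193) and the lower one still stands at (286,255). I'll carry the upper one to the board.

```bash
python3 -m inch '[0,0,0,-0.0175,-0.0431,0,0.5,0,0,0,-0.0175,-0.0431,0,0.5,0,0,0,-0.0175,-0.0431,0,0.5,0,0,0,-0.0175,-0.0431,0,0.5,0,0,0,-0.0175,-0.0431,0,0.5,0,0,0,-0.0175,-0.0431,0,0.5,0,0,0,-0.0175,-0.0431,0,0.5,0,0,0,-0.0175,-0.0431,0,0.5,0,0,0,-0.0175,-0.0431,0,0.5,0,0,0,-0.0175,-0.0431,0,0.5]'; python3 -m inch '[0,0,0,0,0,0.03,0.5,0,0,0,0,0,0.03,0.5,0,0,0,0,0,0.03,0.5,0,0,0,0,0,0.03,0.5,0,0,0,0,0,0.03,0.5,0,0,0,0,0,0.02,0.5,0,0,0,0,0,0,0.5,0,0,0,0,0,0,0.5]'
```

```text
time: 13.15
tool_pos: [552.3, -132.2, 197.9]
tcp_rot: [3.14, -0.003, 3.141]
contact_force: [0.2, -0.1, -1.4]
grip_width: 53.5
finger_force: 29.9
time: 13.82
tool_pos: [551.7, -130.2, 62.0]
tcp_rot: [3.14, -0.003, 3.141]
contact_force: [0.2, -0.5, 0.3]
grip_width: 53.6
finger_force: 29.9
```

```bash
python3 -m inch '[0,0,0,0,0,0.004,0.5,0,0,0,0,0,0.002,0.5,0,0,0,0,0,0,0.5]'; python3 -m inch '[0,0,0,0,0,0,-0.5,0,0,0,0,0,0,-0.5,0,0,0,0,0,0,-0.5,0,0,0,0,0,0,-0.5,0,0,0,0,0,-0.03,-0.5,0,0,0,0,0,-0.04,-0.5,0,0,0,0,0,-0.04,-0.5,0,0,0,0,0,-0.02,-0.5]'; python3 -m inch '[0,0,0,0.0172,0.043,0,-0.7,0,0,0,0.0172,0.043,0,-0.7,0,0,0,0.0172,0.043,0,-0.7,0,0,0,0.0172,0.043,0,-0.7,0,0,0,0.0172,0.043,0,-0.7,0,0,0,0.0172,0.043,0,-0.7,0,0,0,0.0172,0.043,0,-0.7,0,0,0,0.0172,0.043,0,-0.7,0,0,0,0.0172,0.043,0,-0.7,0,0,0,0.0172,0.043,0,-0.7]'
python3 -m inch '[0,0,0,0,0,0,-0.7,0,0,0,0,0,0,-0.7]'
python3 - <<'E'
from h import *
s=capture("side");t=capture("top")
B=s["image"];crop(B,180,120,340,270,3,"pics/s9.png")
E
```

```text
time: 14.07
tool_pos: [553.0, -130.6, 59.0]
tcp_rot: [-3.141, 0.001, 3.141]
contact_force: [0.0, 0.2, -1.7]
grip_width: 53.5
finger_force: 29.9
time: 14.73
tool_pos: [554.1, -131.0, 166.5]
tcp_rot: [-3.14, 0.005, 3.141]
contact_force: [1.2, -1.2, 0.8]
grip_width: 69.0
finger_force: 0.0
time: 15.57
tool_pos: [414.4, 215.0, 162.9]
tcp_rot: [3.141, 0.001, 3.141]
contact_force: [1.4, 0.0, 1.2]
grip_width: 78.2
finger_force: 0.0
time: 15.73
tool_pos: [414.5, 215.0, 162.7]
tcp_rot: [3.141, 0.0, -3.138]
contact_force: [0.2, -0.3, -0.5]
grip_width: 78.1
finger_force: 0.0
```

View pics/s9.png

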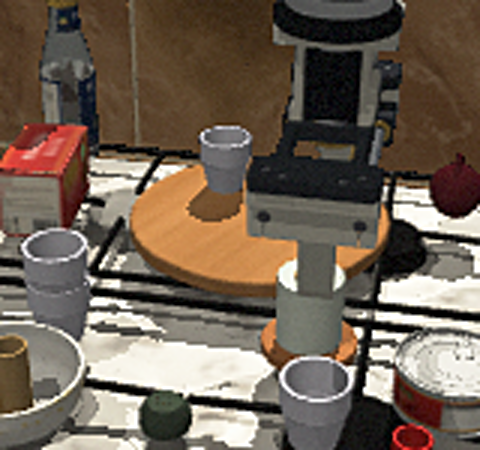

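Mould 1 of the job stands on the board at (255,172). The lower one is waiting at (286,255), so it goes next.

```bash
python3 -m inch '[0,0,0,0,0,0.04,-0.7, 0,0,0,0,0,0.04,-0.7, 0,0,0,0,0,0.04,-0.7, 0,0,0,0,0,0.03,-0.7, 0,0,0,0,0,0,-0.7,0,0,0,0,0,0,0.5, 0,0,0,0,0,0,0.5, 0,0,0,0,0,0,0.5,0,0,0,0,0,0,0.5, 0,0,0,0,0,0,0.5]'; python3 -m inch '[0,0,0,0,0,-0.01,0.5, 0,0,0,0,0,-0.03,0.5, 0,0,0,0,0,-0.04,0.5, 0,0,0,0,0,-0.04,0.5, 0,0,0,0,0,-0.04,0.5, 0,0,0,0,0,-0.04,0.5,0,0,0,0,0,0,0.5]'
```

```text
time: 16.67
tool_pos: [416.4, 213.6, 44.0]
tcp_rot: [3.141, 0.003, 3.141]
contact_force: [-0.4, -1.3, 6.6]
grip_width: 53.9
finger_force: 29.8
time: 17.25
tool_pos: [417.8, 214.6, 209.2]
tcp_rot: [3.138, 0.011, -3.142]
contact_force: [0.9, 0.5, -0.1]
grip_width: 54.1
finger_force: 29.8
```

```bash
python3 -m inch '[0,0,0,-0.0052,-0.043,0,0.5,0,0,0,-0.0052,-0.043,0,0.5,0,0,0,-0.0052,-0.043,0,0.5,0,0,0,-0.0052,-0.043,0,0.5,0,0,0,-0.0052,-0.043,0,0.5,0,0,0,-0.0052,-0.043,0,0.5,0,0,0,-0.0052,-0.043,0,0.5,0,0,0,-0.0052,-0.043,0,0.5,0,0,0,-0.0052,-0.043,0,0.5,0,0,0,-0.0052,-0.043,0,0.5]'; python3 -m inch '[0,0,0,0,0,0.03,0.5,0,0,0,0,0,0.03,0.5,0,0,0,0,0,0.03,0.5,0,0,0,0,0,0.03,0.5,0,0,0,0,0,0.03,0.5,0,0,0,0,0,0.02,0.5,0,0,0,0,0,0.005,0.5,0,0,0,0,0,0,0.5]'
```

```text
time: 18.08
tool_pos: [456.2, -132.0, 202.6]
tcp_rot: [3.141, -0.0, 3.141]
contact_force: [0.7, -0.2, 1.3]
grip_width: 53.9
finger_force: 29.8
time: 18.75
tool_pos: [455.9, -130.0, 61.8]
tcp_rot: [3.14, -0.002, 3.141]
contact_force: [0.7, 0.3, -1.3]
grip_width: 53.5
finger_force: 29.8
```

```bash
python3 -m inch '[0,0,0,0,0,0,-0.5,0,0,0,0,0,0,-0.5,0,0,0,0,0,0,-0.5,0,0,0,0,0,0,-0.5,0,0,0,0,0,-0.03,-0.5,0,0,0,0,0,-0.04,-0.5,0,0,0,0,0,-0.04,-0.5,0,0,0,0,0,-0.02,-0.5]'; python3 -m inch '[0,0,0,-0.025,0.0361,0,-0.7,0,0,0,-0.025,0.0361,0,-0.7,0,0,0,-0.025,0.0361,0,-0.7,0,0,0,-0.025,0.0361,0,-0.7,0,0,0,-0.025,0.0361,0,-0.7,0,0,0,-0.025,0.0361,0,-0.7,0,0,0,-0.025,0.0361,0,-0.7,0,0,0,-0.025,0.0361,0,-0.7,0,0,0,-0.025,0.0361,0,-0.7]'
python3 -m inch '[0,0,-0.0748,0,0,0,-0.7,0,0,-0.0748,0,0,0,-0.7,0,0,-0.0748,0,0,0,-0.7,0,0,-0.0748,0,0,0,-0.7,0,0,-0.0748,0,0,0,-0.7,0,0,-0.0748,0,0,0,-0.7,0,0,-0.0748,0,0,0,-0.7,0,0,0,0,0,0,-0.7]'
python3 - <<'E'
from h import *
s=capture("side");t=capture("top");print(get_obs()["joint_positions"])
B=s["image"];crop(B,110,90,330,290,3,"pics/s10.png")
E
```

```text
time: 19.42
tool_pos: [458.0, -131.1, 170.5]
tcp_rot: [-3.139, 0.005, 3.141]
contact_force: [1.4, -1.3, 0.7]
grip_width: 69.0
finger_force: 0.0
time: 20.17
tool_pos: [637.6, 131.0, 167.2]
tcp_rot: [3.141, 0.001, 3.141]
contact_force: [1.1, -1.1, 0.1]
grip_width: 78.2
finger_force: 0.0
time: 20.83
tool_pos: [636.8, 129.3, 167.0]
tcp_rot: [-3.141, 0.0, -2.353]
contact_force: [-1.1, 0.3, -0.6]
grip_width: 78.2
finger_force: 0.0
[ 8.24770587e-02  6.27578591e-01  1.24924654e+00  9.85936615e-05
  1.26435792e+00 -2.26984868e+00]
```

View pics/s10.png

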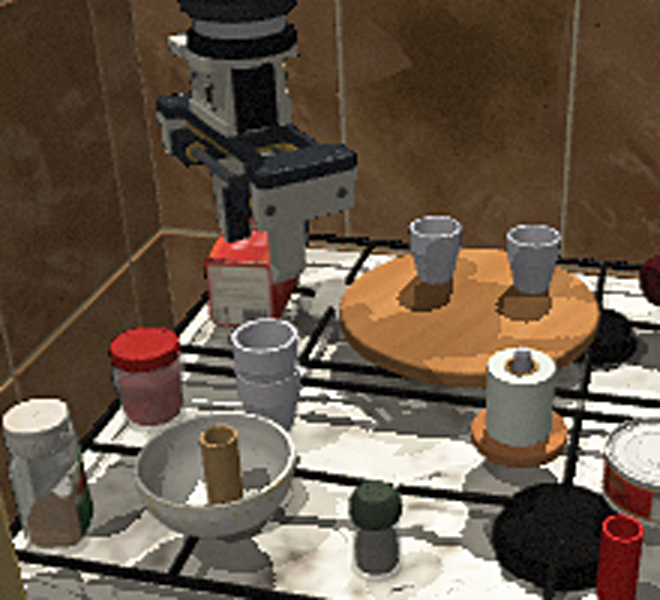

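Two moulds stand on the board at (255,172) and (288,176). The core and the roll are in place, and the far stack at (198,213) is untouched. I'll grip its upper mould.

```bash
python3 -m inch '[0,0,0,0,0,0.04,-0.7, 0,0,0,0,0,0.04,-0.7, 0,0,0,0,0,0.03,-0.7, 0,0,0,0,0,0.008,-0.7, 0,0,0,0,0,0,-0.7,0,0,0,0,0,0,0.5, 0,0,0,0,0,0,0.5, 0,0,0,0,0,0,0.5,0,0,0,0,0,0,0.5, 0,0,0,0,0,0,0.5]'; python3 -m inch '[0,0,0,0,0,-0.01,0.5, 0,0,0,0,0,-0.01,0.5, 0,0,0,0,0,-0.03,0.5, 0,0,0,0,0,-0.03,0.5, 0,0,0,0,0,-0.04,0.5,0,0,0,0,0,-0.04,0.5,0,0,0,0,0,0,0.5]'
```

```text
time: 21.77
tool_pos: [637.8, 129.3, 73.6]
tcp_rot: [-3.14, 0.002, -2.357]
contact_force: [1.0, 0.9, 2.7]
grip_width: 54.3
finger_force: 30.0
time: 22.35
tool_pos: [639.7, 129.7, 208.7]
tcp_rot: [-3.133, 0.01, -2.356]
contact_force: [1.0, 0.9, 0.2]
grip_width: 54.6
finger_force: 30.0
```

```bash
python3 -m inch '[0,0,0.0748,0,0,0,0.5,0,0,0.0748,0,0,0,0.5,0,0,0.0748,0,0,0,0.5,0,0,0.0748,0,0,0,0.5,0,0,0.0748,0,0,0,0.5,0,0,0.0748,0,0,0,0.5,0,0,0.0748,0,0,0,0.5,0,0,0,0,0,0,0.5]'
python3 - <<'E'
from h import *
s=capture("side");o=np.load("/tmp/s.npy",allow_pickle=True).item()
p=get_obs()["tool_pos"];print(p)
for n,q in(("upper band",(636,155,78)),("low band",(636,155,45)),("low rim in",(636,130,50)),("low foot",(636,150,15)),("held band",(p[0],p[1]+27,p[2]+5)),("held foot",(p[0],p[1]+20,p[2]-28)),("below held",(p[0],p[1]+26,p[2]-64)),("below held2",(p[0],p[1]+20,p[2]-56))):
    u,v=proj(s,q).round().astype(int);print(n,(u,v),o["image"][v,u],s["image"][v,u])
u,v=proj(s,(636,155,45)).round().astype(int)
for r in range(v-26,v+12,2):print(r,o["image"][r,u],s["image"][r,u])
E
```

```text
time: 23.02
tool_pos: [636.6, 129.4, 200.4]
tcp_rot: [3.141, -0.0, 3.137]
contact_force: [0.2, 0.5, -0.4]
grip_width: 54.0
finger_force: 30.0
[636.6550368  129.35966134 200.39126923]
upper band (np.int64(196), np.int64(210)) [111 110 112] [103 104 103]
low band (np.int64(197), np.int64(222)) [106 105 107] [106 103 106]
low rim in (np.int64(201), np.int64(214)) [98 94 95] [118 115 118]
low foot (np.int64(199), np.int64(231)) [121 117 108] [118 114 108]
held band (np.int64(191), np.int64(161)) [124  51  47] [92 92 82]
held foot (np.int64(193), np.int64(173)) [201  60  51] [91 88 90]
below held (np.int64(194), np.int64(188)) [122 117 100] [115 110  94]
below held2 (np.int64(194), np.int64(184)) [133 128 112] [131 126 110]
196 [202 200 198] [84 85 80]
198 [112 108 110] [105  80  72]
200 [116 112 115] [69 67 61]
202 [115 112 116] [82 77 72]
204 [111 109 111] [58 54 47]
206 [158 157 159] [119 115 102]
208 [103 101 103] [104 102 104]
210 [108 107 109] [108 106 110]
212 [108 110 109] [108 106 109]
214 [111 113 114] [111 106 109]
216 [89 86 88] [99 97 99]
218 [136 131 133] [190 186 188]
220 [109 109 108] [106 103 104]
222 [106 105 107] [106 103 106]
224 [111 107 112] [108 105 109]
226 [92 87 89] [88 87 88]
228 [89 86 89] [87 86 89]
230 [131 129 118] [132 126 117]
232 [128 127 115] [125 123 114]
```

```bash
python3 -m inch '[0,0,0,0.021,-0.0413,0,0.5,0,0,0,0.021,-0.0413,0,0.5,0,0,0,0.021,-0.0413,0,0.5,0,0,0,0.021,-0.0413,0,0.5,0,0,0,0.021,-0.0413,0,0.5,0,0,0,0,0,0,0.5,0,0,0,0,0,0,0.5]'; python3 -m inch '[0,0,0,0,0,0.03,0.5,0,0,0,0,0,0.03,0.5,0,0,0,0,0,0.03,0.5,0,0,0,0,0,0.03,0.5,0,0,0,0,0,0.03,0.5,0,0,0,0,0,0.02,0.5,0,0,0,0,0,0.004,0.5,0,0,0,0,0,0,0.5]'
```

```text
time: 23.65
tool_pos: [552.2, -37.5, 200.7]
tcp_rot: [3.141, 0.001, 3.141]
contact_force: [-0.3, 0.8, -1.6]
grip_width: 54.5
finger_force: 30.0
time: 24.32
tool_pos: [552.9, -34.8, 60.3]
tcp_rot: [3.141, -0.001, -3.139]
contact_force: [0.7, -0.5, 0.4]
grip_width: 54.2
finger_force: 30.0
```

```bash
python3 -m inch '[0,0,0,0,0,0.001,0.5,0,0,0,0,0,0,-0.5,0,0,0,0,0,0,-0.5,0,0,0,0,0,0,-0.5,0,0,0,0,0,0,-0.5,0,0,0,0,0,-0.03,-0.5,0,0,0,0,0,-0.04,-0.5,0,0,0,0,0,-0.04,-0.5,0,0,0,0,0,-0.02,-0.5]'; python3 -m inch '[0,0,0,-0.021,0.0411,0,-0.7,0,0,0,-0.021,0.0411,0,-0.7,0,0,0,-0.021,0.0411,0,-0.7,0,0,0,-0.021,0.0411,0,-0.7,0,0,0,-0.021,0.0411,0,-0.7]'
python3 -m inch '[0,0,-0.0748,0,0,0,-0.7,0,0,-0.0748,0,0,0,-0.7,0,0,-0.0748,0,0,0,-0.7,0,0,-0.0748,0,0,0,-0.7,0,0,-0.0748,0,0,0,-0.7,0,0,-0.0748,0,0,0,-0.7,0,0,-0.0748,0,0,0,-0.7,0,0,0,0,0,0,-0.7]'
python3 - <<'E'
from h import *
s=capture("side");np.save("/tmp/s.npy",s,allow_pickle=True)
h=cv2.cvtColor(s["image"],cv2.COLOR_RGB2GRAY)
for c in[(552,-131),(456,-130),(553,-35),(637,130)]:
    z0=0 if c[0]>600 else 16
    u,v=proj(s,(c[0],c[1]+26,z0+45)).round().astype(int);print(c,u,v,h[v,u-20:u+21].tolist(),h[v-16:v+16,u].tolist())
E
```

```text
time: 25.07
tool_pos: [554.2, -36.1, 168.2]
tcp_rot: [-3.141, 0.005, 3.141]
contact_force: [1.9, -0.1, 1.0]
grip_width: 68.7
finger_force: 0.0
time: 25.48
tool_pos: [637.4, 130.0, 164.7]
tcp_rot: [3.141, 0.001, 3.141]
contact_force: [1.2, -0.9, -0.8]
grip_width: 77.8
finger_force: 0.0
time: 26.15
tool_pos: [636.8, 128.5, 164.4]
tcp_rot: [-3.141, 0.0, -2.353]
contact_force: [-0.1, -0.1, -0.0]
grip_width: 78.0
finger_force: 0.0
(552, -131) 254 172 [0, 76, 82, 81, 67, 67, 5, 0, 0, 2, 0, 0, 41, 106, 105, 106, 107, 112, 90, 90, 87, 90, 93, 89, 91, 88, 90, 85, 79, 104, 68, 64, 59, 59, 52, 56, 51, 53, 56, 55, 59] [61, 68, 67, 69, 69, 52, 182, 114, 120, 120, 117, 117, 161, 104, 87, 88, 87, 90, 89, 86, 134, 143, 79, 81, 83, 72, 167, 91, 84, 90, 84, 86]
(456, -130) 286 175 [168, 167, 169, 167, 164, 160, 158, 158, 155, 155, 155, 157, 160, 116, 106, 87, 87, 86, 89, 91, 94, 89, 91, 93, 89, 92, 91, 86, 87, 89, 32, 102, 83, 83, 78, 79, 74, 73, 69, 74, 74] [71, 73, 70, 73, 66, 61, 146, 113, 118, 119, 117, 112, 148, 95, 85, 90, 94, 93, 93, 94, 87, 89, 87, 86, 85, 86, 89, 88, 81, 50, 92, 89]
(553, -35) 246 187 [151, 149, 146, 147, 149, 152, 155, 151, 156, 157, 158, 162, 172, 85, 78, 88, 86, 88, 89, 94, 95, 92, 97, 94, 87, 85, 92, 91, 86, 86, 87, 60, 52, 49, 35, 130, 125, 125, 126, 126, 130] [55, 41, 71, 112, 183, 87, 87, 94, 93, 89, 92, 86, 134, 86, 88, 91, 95, 91, 88, 92, 84, 91, 90, 88, 90, 87, 89, 88, 93, 56, 50, 55]
(637, 130) 197 222 [123, 126, 129, 134, 137, 134, 133, 134, 129, 131, 129, 132, 115, 102, 115, 109, 109, 110, 105, 106, 106, 104, 103, 104, 99, 98, 95, 93, 92, 85, 87, 83, 69, 80, 75, 74, 77, 79, 83, 72, 76] [108, 222, 104, 106, 111, 102, 111, 109, 105, 104, 100, 149, 186, 106, 105, 109, 106, 108, 109, 108, 85, 89, 89, 209, 126, 120, 123, 123, 131, 131, 129, 135]
```

```bash
python3 -m inch '[0,0,0,0,0,0.04,-0.7, 0,0,0,0,0,0.04,-0.7, 0,0,0,0,0,0.04,-0.7, 0,0,0,0,0,0.03,-0.7, 0,0,0,0,0,0,-0.7,0,0,0,0,0,0,0.5, 0,0,0,0,0,0,0.5, 0,0,0,0,0,0,0.5,0,0,0,0,0,0,0.5, 0,0,0,0,0,0,0.5]'; python3 -m inch '[0,0,0,0,0,-0.01,0.5, 0,0,0,0,0,-0.03,0.5, 0,0,0,0,0,-0.04,0.5, 0,0,0,0,0,-0.04,0.5, 0,0,0,0,0,-0.04,0.5, 0,0,0,0,0,-0.04,0.5,0,0,0,0,0,0,0.5]'
python3 -m inch '[0,0,0.0748,0,0,0,0.5,0,0,0.0748,0,0,0,0.5,0,0,0.0748,0,0,0,0.5,0,0,0.0748,0,0,0,0.5,0,0,0.0748,0,0,0,0.5,0,0,0.0748,0,0,0,0.5,0,0,0.0748,0,0,0,0.5,0,0,0,0,0,0,0.5]'
```

```text
time: 27.03
tool_pos: [638.1, 128.7, 46.3]
tcp_rot: [-3.139, 0.003, -2.357]
contact_force: [0.1, 0.0, 5.2]
grip_width: 54.6
finger_force: 30.0
time: 27.62
tool_pos: [639.6, 128.8, 212.7]
tcp_rot: [-3.133, 0.01, -2.357]
contact_force: [2.0, 0.9, 0.4]
grip_width: 54.2
finger_force: 30.0
time: 28.28
tool_pos: [636.5, 128.6, 204.2]
tcp_rot: [3.141, -0.0, 3.137]
contact_force: [-0.5, 0.5, -1.1]
grip_width: 54.5
finger_force: 30.0
```

```bash
python3 -m inch '[0,0,0,0.0319,-0.0293,0,0.5,0,0,0,0.0319,-0.0293,0,0.5,0,0,0,0.0319,-0.0293,0,0.5,0,0,0,0.0319,-0.0293,0,0.5,0,0,0,0.0319,-0.0293,0,0.5,0,0,0,0.0319,-0.0293,0,0.5,0,0,0,0.0319,-0.0293,0,0.5,0,0,0,0,0,0,0.5,0,0,0,0,0,0,0.5]'; python3 -m inch '[0,0,0,0,0,0.03,0.5,0,0,0,0,0,0.03,0.5,0,0,0,0,0,0.03,0.5,0,0,0,0,0,0.03,0.5,0,0,0,0,0,0.03,0.5,0,0,0,0,0,0.02,0.5,0,0,0,0,0,0.004,0.5,0,0,0,0,0,0.001,0.5,0,0,0,0,0,0,0.5]'
```

```text
time: 29.03
tool_pos: [457.2, -36.4, 204.7]
tcp_rot: [-3.142, 0.001, -3.142]
contact_force: [0.4, 0.8, 0.4]
grip_width: 54.2
finger_force: 30.0
time: 29.78
tool_pos: [459.0, -35.2, 64.6]
tcp_rot: [-3.142, 0.001, -3.14]
contact_force: [0.0, -0.1, -0.5]
grip_width: 54.4
finger_force: 30.0
```

Down 2 mm more, then release, raise, move off to the left and look.

```bash
python3 -m inch '[0,0,0,0,0,0.002,0.5,0,0,0,0,0,0,0.5,0,0,0,0,0,0,-0.5,0,0,0,0,0,0,-0.5,0,0,0,0,0,0,-0.5,0,0,0,0,0,0,-0.5,0,0,0,0,0,-0.03,-0.5,0,0,0,0,0,-0.04,-0.5,0,0,0,0,0,-0.05,-0.5,0,0,0,0,0,-0.05,-0.5]'; python3 -m inch '[0,0,0,0.01,0.045,0,-0.5,0,0,0,0.01,0.045,0,-0.5,0,0,0,0.01,0.045,0,-0.5,0,0,0,0.01,0.045,0,-0.5,0,0,0,0.01,0.045,0,-0.5,0,0,0,0.01,0.045,0,-0.5,0,0,0,0.01,0.045,0,-0.5,0,0,0,0.01,0.045,0,-0.5,0,0,0,0.01,0.045,0,-0.5,0,0,0,0.01,0.045,0,-0.5]'; python3 -m inch '[0,0,0,0.01,0.045,0,-0.5,0,0,0,0.01,0.045,0,-0.5,0,0,0,0.01,0.045,0,-0.5,0,0,0,0,0,0,-0.5,0,0,0,0,0,0,-0.5]'
python3 - <<'E'
from h import *
s=capture("side");t=capture("top")
A=cv2.resize(t["image"][110:310,165:365],None,fx=2,fy=2,interpolation=2);B=cv2.resize(s["image"][120:320,110:310],None,fx=2,fy=2,interpolation=2)
cv2.imwrite("pics/c11.png",np.hstack([A,B])[:,:,::-1])
E
```

```text
time: 30.62
tool_pos: [457.4, -35.3, 199.8]
tcp_rot: [3.141, -0.002, 3.141]
contact_force: [1.1, 0.3, -0.4]
grip_width: 68.6
finger_force: 0.0
time: 31.45
tool_pos: [377.4, 326.2, 198.7]
tcp_rot: [3.141, 0.0, 3.141]
contact_force: [0.3, -0.3, -0.6]
grip_width: 68.6
finger_force: 0.0
time: 31.87
tool_pos: [353.3, 433.9, 198.0]
tcp_rot: [-3.141, -0.0, -3.139]
contact_force: [0.7, 0.1, -0.3]
grip_width: 69.0
finger_force: 0.0
```

View pics/c11.png

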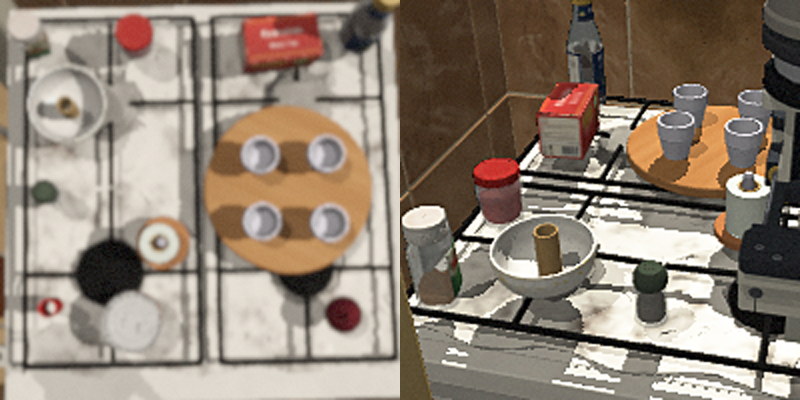

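The last picture shows everything in place:
- **Moulds:** all four stand upright and apart on the board, around (310,204) in the top view.
- **Core:** it is in the bowl at (199,163).
- **Roll:** it is on the disc at (246,231).
- **Other things:** the shaker and the jam jar are untouched.

I'm handing the job in.

```bash
python3 -c "
from plant import *
print(close_job())"
```

```text
the job is handed in; nothing more can be done
None
```

I handed the job in with the core in the bowl, the paper roll down on the holder's disc, and all four moulds present upright and apart on the board; the last picture showed this, but no verdict came back.

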